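# Square a soap block up to the fence of a wire cutter

## Task

Get the uncut two-coloured soap block ready for cutting: push it about on the cutter's wooden bed, walking it round and up until one of its long sides lies flush against the aluminium fence, with the whole of that side on the fence. Only push it, with the fingers alone, never lifting or tipping it, and leave the other things where they stand. Finish with the block lying still.

Things in the scene. Friction and masses are not known exactly. Their poses are not given: they have to be found in the camera images.
- cutter: Wire soap cutter, fixed. Origin under its bed at table height; x points from the open front edge squarely to the fence, y along the fence, z up. Pale wooden bed from x = -150 to +118 and y = -180 to +180 mm, flat top at z = 36 mm, dark wire grooves along x. A wire frame, fixed open, slopes up behind the fence; its side arms and hinge cheeks (to y = +-210 mm) start at x = 80 mm beside the bed.
- fence (a point): Foot of the rigid, slotted aluminium fence's working face, at its middle: cutter x = 100, y = 0, z = 36 mm; axes as the cutter's. The fence is 280 mm long (y = -140 to +140 mm), 45 mm high, 12 mm thick. Behind it the open wire frame rises from its hinge at x = 134, z = 33 mm to a bar and black handle at x = 398, z = 222 mm, 392 mm wide (y). Leave it.
- block: Uncut soap block, cream below, coral above: an evenly filled box 130 (its x, long) by 96 (y) by 62 mm high (z), 0.6 to 1 kg, on the bed. Origin: centre of underside. Starts clear of the fence, long sides 30 to 90 degrees off it, either way. Slides at about 3 to 7 N and stops with the push; near a corner it turns too. Seated: origin at cutter x = 52 mm, its x along cutter y, either way round.
- offcut: Small lavender soap offcut 56 x 26 x 24 mm lying on one of the two front corners of the bed. Origin at the centre of its underside. Leave it.
- stamp: Soap stamp with 36 mm square brass foot and round wooden handle, 50 mm high, standing on the other front corner of the bed. Origin at the centre of its underside. Leave it.
- amber_bottle: Amber oil bottle with black cap, 36 mm across, 75 mm high, standing on the table left of the cutter. Origin at the centre of its underside. Leave it.
- spray_bottle: Cobalt blue spray bottle with white head, 42 mm across, 130 mm high, on the table left of the cutter. Origin at the centre of its underside. Leave it.
- squeeze_bottle: Whitish squeeze bottle with pointed nozzle, 60 mm across, 175 mm high, on the table right of the cutter. Origin at the centre of its underside. Leave it.
- jar: Glass jar with black lid, 68 mm across, 60 mm high, on the table right of the cutter. Origin at the centre of its underside. Leave it.
Mind the look-alikes: they are no part of the job. Of the things like the block, leave any that is purple; of the rest the smaller one is meant.

How it is judged:
By the outcome, as a careful person would: the job done as asked, in the order asked, and still so for the second after the job is handed in, with the robot touching nothing.
It also fails if it takes over 72 s, if anything falls off the work surface, if the arm or the gripper's body presses on something with over 40 N, if the wrist force passes 120 N, or if a joint passes its speed limit or range.

## Robot

A 6-joint arm with a two-finger parallel gripper is mounted at the origin on the work surface. World frame = base frame: x ahead of the robot, y to its left, z up, the work surface at z = 0. Lengths are in mm, angles in rad, forces in N, time in s.
With the tool pointing down it reaches from about 350 to 775 mm from the base axis. Payload 7.3 kg.
Tool frame: the origin (TCP) lies midway between the tips of the shut fingers; the grasp point (between the pads) lies 19 mm behind it (bot.tcp_to_grasp is the distance from the TCP to the grasp point, in mm); z points along the fingers, y is the line along which they close (so a half turn about z gives the same grasp; the last joint's range is limited). The gripper opens to 92 mm and grips with 3 to 60 N. Pads are 19 mm wide; open, the fingers measure 130 mm over their backs; the gripper's body (75 mm by 190 mm) begins 47 mm behind the grasp point.
Start: joints at [1.014, 0.342, 1.524, -0, 1.275, -0.146], TCP at [209.643, 481.347, 226.741] pointing down, gripper open.
Joint ranges: [-2.53, 2.53], [-0.77, 2.02], [0.04, 2.7], [-1, 4.14], [0.28, 2.66], [-3.11, 3.11]. Speed limits (rad/s): [2.57, 2.57, 3.14, 3.14, 3.14, 3.14].

## Interface

Orientations are given as [roll, pitch, yaw] about the fixed x, y, z axes, in that order (R = Rz(yaw) Ry(pitch) Rx(roll)).
In Python, from plant import bot, viewer gives the robot as it stands. The module is installed in compiled form; this text tells all that it offers.
- The arm moves only by the shell command python3 -m handwheel 'ROWS'. ROWS is text: rows parted by semicolons, each of 7 numbers parted by spaces: the shift along the tool's x, y, z scaled (see below), then the turn, a rotation vector about the tool's x, y, z scaled (see below), then the opening, from -1 (shut) to 1 (fully open), so that 0 is half open. In form: tx ty tz rx ry rz gripper; .... A call has 1 to 8 rows; each row is the pose to reach, as a shift and turn from the pose commanded when the call began, along the tool's axes at that moment, turning the shorter way round; what a row does not reach only later rows make up. The controller multiplies each number of a shift by 10 cm and each number of a turn by pi rad. A row lasts 1/12 s, in which the tool goes at most 41.7 mm and 7.16 degrees, less where a joint would pass 70% of its speed; a pose out of reach is approached as far as the arm can. A call with a number of a shift or a turn outside -1 to 1 is refused whole. A call with a gripper value outside its range is refused whole. The fingers move at their own pace and stop on an object; the grip force is fixed at half the most. Time passes only in rows, so rows that repeat a pose let the fingers close. It gives the time, the measured TCP pose, the force, the opening and the grip force at its end, in the units of the state.
- bot.get_obs(): the state, without advancing time (a new reading comes with each control period).
- viewer.capture(name): name is "scene" or "side" or "wrist"; returns a dict with "frame" (384x512x3 uint8, red, green, blue), "fov_y" (degrees; the focal length in pixels is half the picture's height over the tangent of half this angle, whatever the lens; pixels are square), "cx", "cy" (the principal point, pixels), "T" (4x4, takes a point from camera to world coordinates). Camera axes: x right, y down, z forward; pixel columns grow to the right and rows downward; lengths in mm; the calibration is good to about 2 mm. The wrist camera is an equidistant fisheye: a pixel r from the principal point sees the ray r / f radians off the axis. A picture is of the moment at which its call begins. There is no depth.
- bot.close_job(): hands the job in; it is judged then, once.
Trained networks look in a picture, given as the dict that the camera call returned (one of the last four; its "shot" number tells which), for a name from the list of things; names that differ only in an ending like _2 or _b are one class to them, and where a whole thing is asked for, a point or a joint stands for the part that bears it (a point fixed in the world has none). Each returns a list of dicts, best first, with "score" (0 to 1); they miss things now and then, are a little off and sometimes report something else, mostly with a low value. They report only what shows in the picture. A call takes as long as a camera call. They do not tell look-alikes from the thing itself.
- viewer.recognise(target, picture): "centre" ([column, row] in pixels, amid what is visible of it).
- viewer.cut_out(target, picture): "pixels" (384x512 bool, what is visible of it) and "centre" ([column, row] in pixels, amid what is visible of it).
The state is a dict: "time": time; "joint_positions": joint angles; "dq": joint speeds; "tau": joint torques, N m; "tool_pos": TCP position; "tcp_rot": TCP orientation; "contact_force": force on the tool from outside, world axes, zero at the start; "moment": the same for the moment, N m; "grip_width": finger opening in mm; "finger_force": force on a finger pad.
Only numpy, scipy, OpenCV 4.12 (cv2) and the standard library are available. Lean on these libraries where they do the work, as an engineer would, in place of code of your own. Each camera call takes 0.05 s, during which the arm holds its last target. There are 200 camera calls.

## Working session

There is one attempt and no reset: what is moved stays moved. The work goes in short steps, Python scripts to look and compute and a shell command to move; the robot and the scene stay as the last step left them, time stands still between calls to the robot, and variables do not carry over. Pictures are saved under pics/ and viewed, at most 10 in all, crops included, and the job is handed in when it is done.

```bash
mkdir -p pics; python3 - <<'E'
from plant import bot, viewer
import cv2,numpy as np
o=bot.get_obs();print(o['time'],o['tool_pos'],o['tcp_rot'],o['grip_width'])
a=viewer.capture('scene');b=viewer.capture('side')
for n,p in(('scene',a),('side',b)):
    cv2.imwrite(f'pics/{n}0.png',p['frame'][:,:,::-1])
    print(n,p['fov_y'],p['cx'],p['cy'],np.round(p['T'],3).tolist())
    for t in('block','cutter','offcut','stamp'):
        print(t,[(np.round(r['centre']).tolist(),round(r['score'],2),int(r['pixels'].sum())) for r in viewer.cut_out(t,p)][:4])
E
```

```text
0.0 [209.41393589 480.9926823  226.05136713] [-3.14010800e+00 -2.50671610e-04  2.73080409e+00] 91.83745202963397
scene 53.36486021518222 261.7723552997186 194.81194936875352 [[-0.75, 0.478, -0.458, 966.805], [0.662, 0.542, -0.518, 541.081], [0.001, -0.691, -0.723, 780.318], [0.0, 0.0, 0.0, 1.0]]
block [([349.0, 195.0], 0.88, 2153), ([268.0, 130.0], 0.72, 2591), ([162.0, 141.0], 0.68, 887), ([228.0, 192.0], 0.64, 2336)]
cutter [([186.0, 233.0], 0.68, 13424)]
offcut [([230.0, 153.0], 0.64, 207)]
stamp [([280.0, 230.0], 0.68, 283)]
side 50.25819795637153 250.17783810906946 196.02296487829847 [[0.996, -0.047, 0.072, 442.903], [-0.086, -0.481, 0.872, -990.343], [-0.006, -0.875, -0.483, 631.859], [0.0, 0.0, 0.0, 1.0]]
block [([182.0, 189.0], 0.86, 1408), ([271.0, 209.0], 0.81, 1912), ([160.0, 257.0], 0.68, 4798)]
cutter [([321.0, 232.0], 0.7, 8949)]
offcut []
stamp [([254.0, 183.0], 0.53, 115)]
```

View pics/scene0.png

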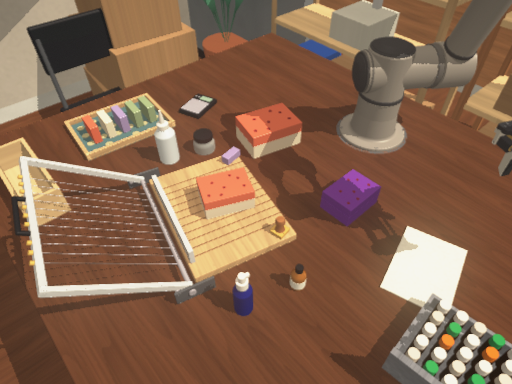

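View pics/side0.png

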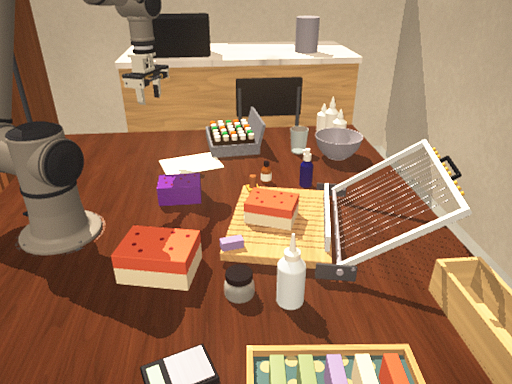

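The candidates in the scene view are purple at (349,195), a larger coral block on the table at (268,130), and a smaller coral block on the bed at (228,192). The one on the bed fits: it isn't purple, it's the smaller, and it's on the bed. I'll confirm it in an enlarged crop.

```bash
python3 - <<'E'
import cv2
a=cv2.imread('pics/scene0.png')[140:290,140:310]
b=cv2.imread('pics/side0.png')[170:290,210:370]
cv2.imwrite('pics/c1.png',cv2.resize(a,None,fx=4,fy=4,interpolation=2)[:600,:680])
cv2.imwrite('pics/c2.png',cv2.resize(b,None,fx=5,fy=5,interpolation=2))
E
```

```text
(no output)
```

View pics/c1.png

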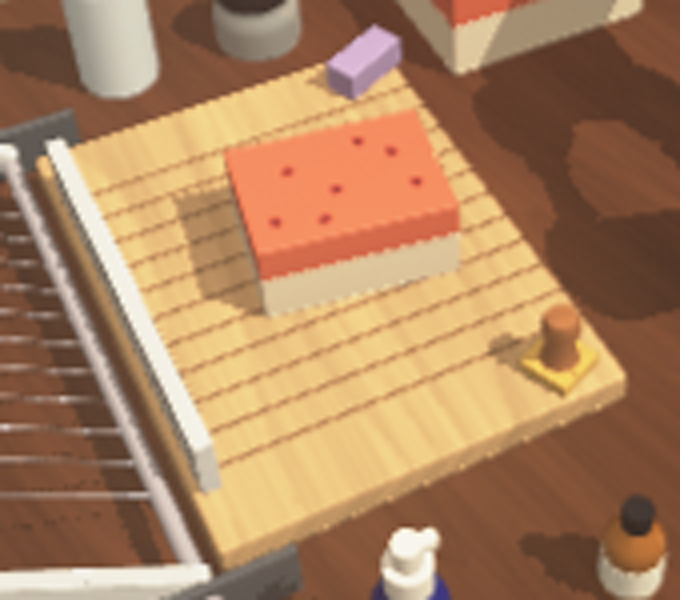

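View pics/c2.png

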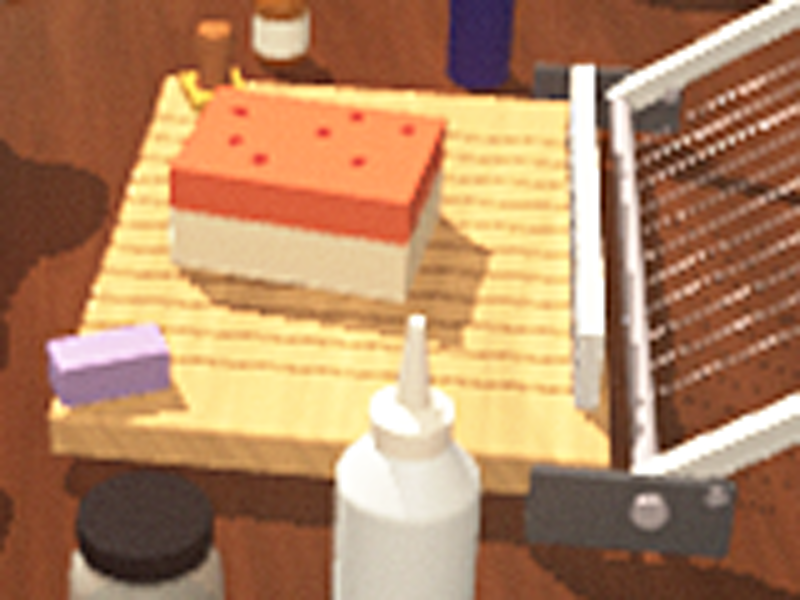

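The crop confirms it: a coral-over-cream block on the bed, with its long side roughly square to the fence. Offcut is at the right front corner and the stamp at the left front corner. Next I'll fit the poses.

```bash
cat >h.py <<'E'
import numpy as np
from scipy.optimize import least_squares
def proj(P,p):
    P=np.atleast_2d(P); R=p['T'][:3,:3];c=(P-p['T'][:3,3])@R
    f=192/np.tan(np.radians(p['fov_y'])/2)
    return np.c_[p['cx']+f*c[:,0]/c[:,2],p['cy']+f*c[:,1]/c[:,2]]
def place(q,L):
    L=np.array(L,float);c,s=np.cos(q[2]),np.sin(q[2])
    return np.c_[q[0]+c*L[:,0]-s*L[:,1],q[1]+s*L[:,0]+c*L[:,1],L[:,2]]
def fit(q0,obs):
    g=lambda q:np.concatenate([(proj(place(q,L),p)-U).ravel() for p,L,U in obs])
    r=least_squares(g,q0,loss='soft_l1');return r.x,g(r.x)
E
python3 - <<'E'
from h import *
from plant import viewer
a=viewer.capture('scene');b=viewer.capture('side')
A=lambda u:(np.array(u)+.5)/4-.5+[140,140]
B=lambda u:(np.array(u)+.5)/5-.5+[210,170]
q,r=fit([580,50,0],[(a,[(-150,180,36),(118,180,36),(118,-180,36),(100,140,81),(100,-140,81)],A([(622,380),(222,550),(40,160),(215,440),(68,143)])),
 (b,[(-150,-180,36),(-150,180,36),(118,-180,36)],B([(52,405),(165,75),(607,460)]))])
print('cutter',q,np.round(r,1))
h=98
best=None
for y0 in np.arange(0,3.14,.4):
  k,r=fit([q[0]-20,q[1],q[2]+y0-1.57],[(a,[(65,-48,h),(-65,-48,h),(-65,48,h),(65,48,h),(65,48,36),(-65,48,36)],A([(228,150),(412,112),(458,205),(262,252),(265,315),(458,268)])),
   (b,[(-65,48,h),(65,48,h),(65,-48,h),(-65,-48,h),(-65,-48,36),(65,-48,36)],B([(205,88),(445,122),(412,206),(172,172),(172,262),(408,300)]))])
  if best is None or abs(r).sum()<abs(best[1]).sum():best=k,r
k,r=best
print('block',k,np.round(r,1))
d=k[:2]-q[:2];c,s=np.cos(q[2]),np.sin(q[2])
print('rel',c*d[0]+s*d[1],-s*d[0]+c*d[1],np.degrees(k[2]-q[2]))
E
```

```text
cutter [ 6.20215570e+02 -4.45999204e+01 -2.38389665e-01] [ 2.5 -0.7 -0.3  1.2 -0.8 -0.5  0.1  0.7 -0.6 -1.4 -1.4  0.8  0.7 -0.6
 -0.  -0.2]
block [ 5.79362107e+02 -4.12808397e+01 -3.79802679e-01] [-1.8 -0.1  0.1 -1.9  0.3 -1.  -1.5  0.1  0.4  0.9  0.6 -0.1  2.9 -0.7
  0.5 -1.4 -0.1 -0.9 -0.8 -1.2 -0.5  0.8 -0.3  0.7]
rel -40.481868398760376 -6.421845466737702 -8.10236888068309
```

```bash
cat >>h.py <<'E'
Q=np.array([620.2,-44.6,-.2384])
def rel(w):
    c,s=np.cos(Q[2]),np.sin(Q[2]);d=np.array(w)[:2]-Q[:2];return np.round([c*d[0]+s*d[1],-s*d[0]+c*d[1]],1)
def where():
    from plant import bot
    o=bot.get_obs();print('t',round(o['time'],2),'tcp rel',rel(o['tool_pos']),'z',round(o['tool_pos'][2],1),'yawrel',np.round(np.degrees(o['tcp_rot'][2]-Q[2]),2),'F',np.round(o['contact_force'],1),'w',round(o['grip_width'],1))
E
python3 -m handwheel '-0.35 -0.35 0 0 0 -0.027 -1; -0.7 -0.7 0 0 0 -0.0545 -1; -1 -1 0 0 0 -0.0545 -1; -1 -1 0 0 0 -0.0545 -1' | tail -5
python3 -m handwheel '-0.3 -0.3 0 0 0 0 -1; -0.6 -0.6 0 0 0 0 -1; -0.8 -0.9 0 0 0 0 -1; -0.9 -1 0 0 0 0 -1' >/dev/null
python3 -m handwheel '-0.3 -0.3 0 0 0 0 -1; -0.6 -0.6 0 0 0 0 -1; -0.8 -0.9 0 0 0 0 -1; -0.9 -1 0 0 0 0 -1' >/dev/null
python3 -c "from h import *;where()"
```

```text
tool_pos: [261.9, 346.2, 226.6]
tcp_rot: [-3.14, 0.001, 2.901]
contact_force: [0.5, 1.6, -0.3]
grip_width: 69.7
finger_force: 0.0
t 1.6 tcp rel [-259.9   95.1] z 226.9 yawrel 179.78 F [0.5 0.2 0.2] w 16.1
```

```bash

python3 -m handwheel '-0.3 -0.3 0 0 0 0 -1; -0.6 -0.6 0 0 0 0 -1; -0.8 -0.9 0 0 0 0 -1; -0.9 -1 0 0 0 0 -1; -0.9 -1 0 0 0 0 -1' >/dev/null
python3 -m handwheel '-0.3 -0.3 0.2 0 0 0 -1; -0.6 -0.6 0.4 0 0 0 -1; -0.8 -0.9 0.6 0 0 0 -1; -0.8 -0.9 0.6 0 0 0 -1;  -0.8 -0.9 0.6 0 0 0 -1' >/dev/null
python3 - <<'E'
from h import *;where()
from plant import viewer
import cv2
b=viewer.capture('side');a=viewer.capture('scene')
cv2.imwrite('pics/d.png',np.hstack([cv2.resize(a['frame'][140:290,140:310],None,fx=2.3,fy=2.3),cv2.resize(b['frame'][150:300,200:370],None,fx=2.3,fy=2.3)])[:,:,::-1])
E
```

```text
t 2.43 tcp rel [-92.7 -92.5] z 164.8 yawrel 179.81 F [-0.2 -0.2  0.7] w 0.7
```

View pics/d.png

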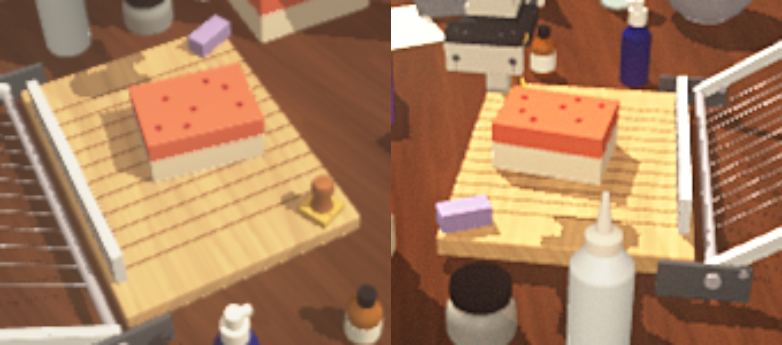

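The block hasn't moved. The fingertips show in the side view at about (246,187). I'll check that against the projected TCP while descending.

```bash
python3 - <<'E'
from h import *
from plant import bot,viewer
print(proj(bot.get_obs()['tool_pos'],viewer.capture('side')))
E
python3 -m handwheel '0 0 0.3 0 0 0 -1; 0 0 0.6 0 0 0 -1; -0.07 -0.02 0.9 0 0 0 -1; -0.07 -0.02 1 0 0 0 -1; -0.07 -0.02 1 0 0 0 -1' >/dev/null
python3 -c "from h import *;where()"
```

```text
[[247.08975657 188.07088812]]
t 3.0 tcp rel [-87.  -92.5] z 65.5 yawrel 180.02 F [-0.6 -0.  -0.1] w 0.5
```

```bash

python3 -m handwheel '0 0 0.15 0 0 0 -1; 0 0.15 0.15 0 0 0 -1; 0 0.27 0.15 0 0 0 -1; 0 0.39 0.15 0 0 0 -1; 0 0.5 0.15 0 0 0 -1; 0 0.61 0.15 0 0 0 -1; 0 0.72 0.15 0 0 0 -1; 0 0.82 0.15 0 0 0 -1' | grep -i force
python3 - <<'E'
from h import *;where()
from plant import viewer
import cv2
b=viewer.capture('side');a=viewer.capture('scene')
cv2.imwrite('pics/e.png',np.hstack([cv2.resize(a['frame'][140:290,140:310],None,fx=2.3,fy=2.3),cv2.resize(b['frame'][150:300,200:370],None,fx=2.3,fy=2.3)])[:,:,::-1])
E
```

```text
contact_force: [-3.3, -4.9, 3.9]
finger_force: 2.6
t 3.67 tcp rel [-84.7 -11. ] z 53.0 yawrel 179.97 F [-3.3 -4.9  3.9] w 0.4
```

View pics/e.png

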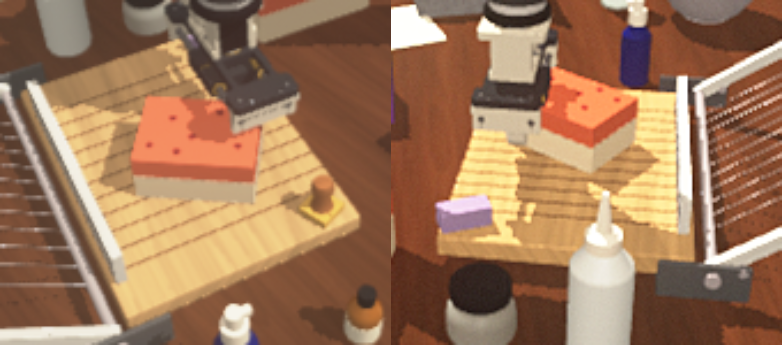

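The block has turned about 25–30° clockwise. In the scene view its left edge is at x≈135–147 and its lower edge at y≈180–202. I'll fit the pose from these corners.

```bash
python3 - <<'E'
from h import *
from plant import viewer
a=viewer.capture('scene');b=viewer.capture('side')
A=lambda u:(np.array(u)+.5)/2.3-.5+[140,140]
B=lambda u:(np.array(u)-[391,0]+.5)/2.3-.5+[200,150]
h=98
k,r=fit([585,-30,-.85],[(a,[(65,-48,h),(65,48,h),(-65,48,h),(65,48,36),(-65,48,36)],A([(147,97),(133,164),(258,180),(136,197),(255,202)])),
 (b,[(65,-48,h),(65,-48,36),(65,48,h),(65,48,36)],B([(588,140),(590,167),(637,97),(635,132)]))])
print(k,rel(k),np.degrees(k[2]-Q[2]),np.round(r,1))
E
```

```text
[ 6.02582656e+02  1.86099853e-01 -7.99302167e-01] [-27.7  39.4] -32.137326911907515 [ 0.7 -0.3 -0.5 -1.4 -0.5 -5.2  1.2  0.7  1.3  1.7  1.3 -6.4 -0.4  1.9
  0.8 -1.1  0.3  3. ]
```

```bash

python3 -m handwheel '0 -0.08 -0.1 0 0 0 -1; 0 -0.08 -0.4 0 0 0 -1; 0 -0.08 -0.7 0 0 0 -1; -0.2 0.3 -0.7 0 0 0 -1; -0.5 0.6 -0.7 0 0 0 -1; -0.8 0.9 -0.7 0 0 0 -1; -1 1 -0.7 0 0 0 -1; -1 1 -0.7 0 0 0 -1' >/dev/null
python3 -m handwheel '-0.3 0.17 0 0 0 0 -1; -0.3 0.17 0 0 0 0 -1; -0.3 0.17 0 0 0 0 -1; -0.3 0.17 0.3 0 0 0 -1; -0.3 0.17 0.6 0 0 0 -1; -0.3 0.17 0.7 0 0 0 -1; -0.3 0.17 0.7 0 0 0 -1' | grep -i force
python3 -c "from h import *;where()"
```

```text
contact_force: [-0.9, -0.4, 0.5]
finger_force: 0.0
t 5.12 tcp rel [ 42.7 103.4] z 49.2 yawrel 179.88 F [-0.9 -0.4  0.5] w 0.4
```

```bash

python3 -m handwheel '0 -0.15 0 0 0 0 -1; 0 -0.3 0 0 0 0 -1; 0 -0.41 0 0 0 0 -1; 0 -0.52 0 0 0 0 -1; 0 -0.63 0 0 0 0 -1; 0 -0.74 0 0 0 0 -1; 0 -0.85 0 0 0 0 -1; 0 -0.85 0 0 0 0 -1' | grep -i force
python3 -m handwheel '0 0.1 -0.1 0 0 0 -1; 0 0.2 -0.4 0 0 0 -1; 0 0.4 -0.7 0 0 0 -1; 0 0.8 -1 0 0 0 -1; 0 1 -1 0 0 0 -1' | grep -i force
python3 - <<'E'
from h import *;where()
from plant import viewer
import cv2
b=viewer.capture('side');a=viewer.capture('scene')
cv2.imwrite('pics/f.png',np.hstack([cv2.resize(a['frame'][140:290,140:310],None,fx=2.3,fy=2.3),cv2.resize(b['frame'][150:300,200:370],None,fx=2.3,fy=2.3)])[:,:,::-1])
E
```

```text
contact_force: [0.2, 0.3, 1.2]
finger_force: 0.0
contact_force: [0.8, 0.1, 0.7]
finger_force: 0.0
t 6.2 tcp rel [ 46.7 123. ] z 158.4 yawrel 179.94 F [0.8 0.1 0.7] w 0.2
```

View pics/f.png

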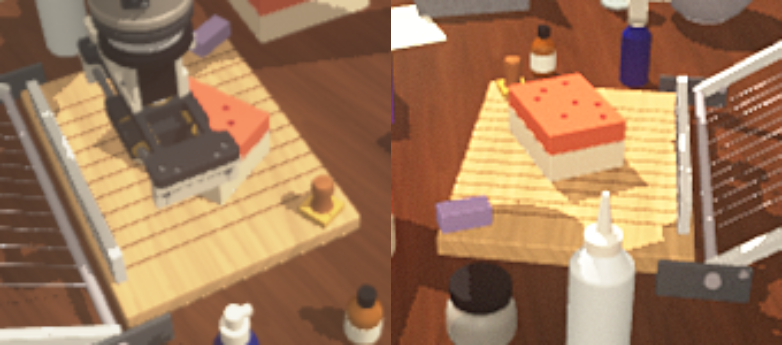

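Scene view: the gripper hides part of the block. Side view: the block is clear, with top corners at about (510,95), (575,74), (625,115) and (553,148). It has turned further clockwise.

```bash
python3 - <<'E'
from h import *
from plant import viewer
b=viewer.capture('side')
B=lambda u:(np.array(u)-[391,0]+.5)/2.3-.5+[200,150]
h=98
k,r=fit([585,-30,-1.2],[
 (b,[(-65,-48,h),(-65,48,h),(65,48,h),(65,-48,h),(65,-48,36),(65,48,36),(-65,-48,36)],B([(509,94),(575,74),(625,116),(554,148),(557,177),(623,161),(511,121)]))])
print(k,rel(k),np.degrees(k[2]-Q[2]),np.round(r,1))
L=[(-65,-48,h),(-65,48,h),(65,48,h),(65,-48,h)]
print([rel(w).tolist() for w in place(k,L)])
E
```

```text
[593.7774826  -17.71713748  -1.23936298] [-32.   19.9] -57.350954262893275 [-0.9 -4.1  0.7 -1.8  1.8  0.1  0.1 -6.2 -1.6  1.5  1.4  0.4 -1.6  3.2]
[[-107.5, 48.7], [-26.7, 100.5], [43.5, -9.0], [-37.4, -60.7]]
```

```bash

python3 -m handwheel '0.3 -0.2 0 0 0 0 0.087; 0.6 -0.4 0 0 0 0 0.087; 0.9 -0.6 0 0 0 0 0.087; 0.9 -0.6 0 0 0 0 0.087' >/dev/null
python3 -m handwheel '0.3 -0.2 0 0 0 0 0.087; 0.6 -0.4 0 0 0 0 0.087; 0.92 -0.5 0 0 0 0 0.087; 0.92 -0.5 0 0 0 0 0.087; 0.92 -0.5 0.3 0 0 0 0.087; 0.92 -0.5 0.6 0 0 0 0.087;0.92 -0.5 1 0 0 0 0.087; 0.92 -0.5 1 0 0 0 0.087' | grep -i force
python3 -c "from h import *;where()"
```

```text
contact_force: [-1.6, 0.4, -1.0]
finger_force: 0.0
t 7.35 tcp rel [-141.8    9.4] z 45.7 yawrel 179.9 F [-1.6  0.4 -1. ] w 50.3
```

```bash

python3 -m handwheel '-0.1 0.05 -0.03 0 0 0 0.087; -0.22 0.05 -0.03 0 0 0 0.087; -0.34 0.05 -0.03 0 0 0 0.087; -0.46 0.05 -0.03 0 0 0 0.087; -0.58 0.05 -0.03 0 0 0 0.087; -0.7 0.05 -0.03 0 0 0 0.087; -0.8 0.05 -0.03 0 0 0 0.087; -0.8 0.05 -0.03 0 0 0 0.087' | grep -i force
python3 - <<'E'
from h import *;where()
from plant import viewer
import cv2
b=viewer.capture('side');a=viewer.capture('scene')
cv2.imwrite('pics/g.png',np.hstack([cv2.resize(a['frame'][140:290,140:310],None,fx=2.3,fy=2.3),cv2.resize(b['frame'][150:300,200:370],None,fx=2.3,fy=2.3)])[:,:,::-1])
E
```

```text
contact_force: [0.2, 0.1, 0.2]
finger_force: 0.0
t 8.02 tcp rel [-55.2  14.9] z 56.3 yawrel 179.92 F [0.2 0.1 0.2] w 50.1
```

View pics/g.png

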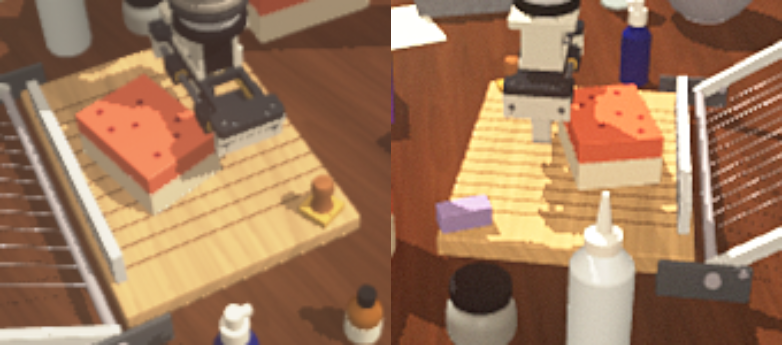

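The block is now nearly parallel to the fence, with a gap of about 40 mm left. I'll continue straight toward the fence.

```bash

python3 -m handwheel '-0.1 0 0 0 0 0 0.087; -0.2 0 0 0 0 0 0.087; -0.3 0 0 0 0 0 0.087; -0.38 0 0 0 0 0 0.087; -0.43 0 0 0 0 0 0.087; -0.43 0 0 0 0 0 0.087' | grep -i force
python3 -c "from h import *;where()"
python3 -m handwheel '-0.03 0 0 0 0 0 0.087; -0.05 0 0 0 0 0 0.087; -0.05 0 0 0 0 0 0.087' | grep -i force
python3 -c "from h import *;where()"
```

```text
contact_force: [-0.6, -0.2, 0.2]
finger_force: 0.0
t 8.62 tcp rel [-13.5  14.9] z 55.1 yawrel 179.93 F [-0.6 -0.2  0.2] w 49.8
contact_force: [-0.9, 1.3, 0.6]
finger_force: 0.8
t 8.87 tcp rel [-9.2 15. ] z 54.7 yawrel 179.93 F [-0.9  1.3  0.6] w 49.6
```

```bash

python3 -m handwheel '-0.02 0 0 0 0 0 0.087; -0.03 0 0 0 0 0 0.087; -0.03 0 0 0 0 0 0.087' | grep -i force
python3 -c "from h import *;where()"
python3 -m handwheel '-0.02 0 0 0 0 0 0.087; -0.03 0 0 0 0 0 0.087; -0.03 0 0 0 0 0 0.087' | grep -i force
python3 -c "from h import *;where()"
```

```text
contact_force: [-3.5, 1.1, 2.5]
finger_force: 2.0
t 9.12 tcp rel [-6.3 14.8] z 54.7 yawrel 179.92 F [-3.5  1.1  2.5] w 50.0
contact_force: [-11.3, 2.7, 6.7]
finger_force: 5.6
t 9.37 tcp rel [-5.2 14.7] z 54.7 yawrel 179.94 F [-11.3   2.7   6.7] w 49.8
```

The force is rising at x≈-5, which is where a seated block should stop the fingers. One firmer push, then I'll retreat and look.

```bash

python3 -m handwheel '-0.02 0 0 0 0 0 0.087; -0.04 0 0 0 0 0 0.087; -0.04 0 0 0 0 0 0.087; -0.04 0 0 0 0 0 0.087' | grep -i force
python3 -c "from h import *;where()"
python3 -m handwheel '0.1 0 0 0 0 0 0.087; 0.3 0 0 0 0 0 0.087; 0.6 0 -0.3 0 0 0 0.087; 0.9 0 -0.6 0 0 0 0.087; 1 0 -1 0 0 0 0.087; 1 0 -1 0 0 0 0.087' | grep -i force
python3 - <<'E'
from h import *;where()
from plant import viewer
import cv2
b=viewer.capture('side');a=viewer.capture('scene')
cv2.imwrite('pics/i.png',np.hstack([cv2.resize(a['frame'][140:290,140:270],None,fx=3,fy=3,interpolation=2),cv2.resize(b['frame'][150:300,230:360],None,fx=3,fy=3,interpolation=2)])[:,:,::-1])
E
```

```text
contact_force: [-26.6, 5.0, 17.3]
finger_force: 13.5
t 9.7 tcp rel [-5.4 14.6] z 54.7 yawrel 179.95 F [-26.6   5.   17.3] w 49.8
contact_force: [1.3, 0.1, 0.8]
finger_force: 0.0
t 10.2 tcp rel [-97.3  15.4] z 161.7 yawrel 179.97 F [1.3 0.1 0.8] w 50.0
```

View pics/i.png

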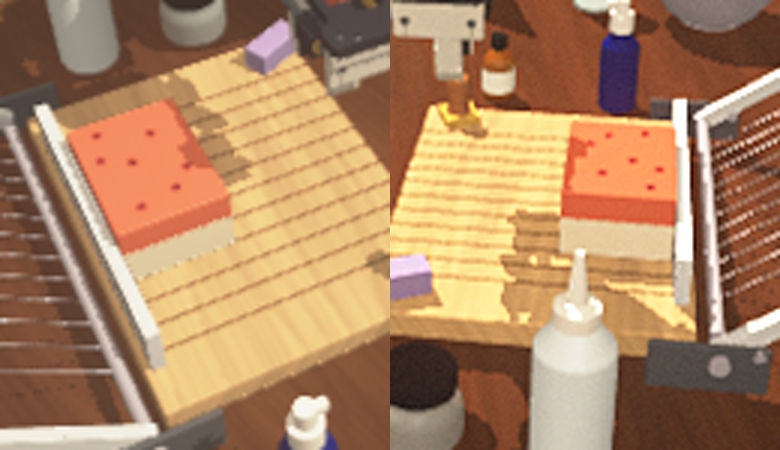

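The block lies flush along the fence in both views: its left edge (72,130)–(122,248) parallels the fence in the scene view, and there is no visible gap at x≈676 in the side view. The other things haven't moved. I'll fit its position along the fence.

```bash
python3 - <<'E'
from h import *
from plant import viewer
a=viewer.capture('scene');b=viewer.capture('side')
A=lambda u:(np.array(u)+.5)/3-.5+[140,140]
B=lambda u:(np.array(u)-[390,0]+.5)/3-.5+[230,150]
h=98
k,r=fit([670,-50,-1.8],[(a,[(65,48,h),(-65,48,h),(-65,-48,h),(65,-48,h),(-65,-48,36)],A([(69,130),(120,250),(229,209),(167,101),(233,243)])),
 (b,[(65,-48,h),(65,48,h),(-65,-48,h),(-65,48,h),(65,-48,36)],B([(563,216),(675,220),(572,122),(678,127),(561,252)]))])
print(rel(k),np.degrees(k[2]-Q[2]),np.round(r,1))
E
```

```text
[ 54.2 -15. ] -90.05322980233305 [-1.7  0.7 -1.8 -4.7 -0.1 -5.1  1.1 -1.6  0.7  0.  -0.2 -8.7  1.3 -7.1
  0.3 -1.4 -0.1 -0.7 -0.4 -0.1]
```

```bash
python3 -c "from plant import bot;print(bot.close_job())"
```

```text
the job is handed in; nothing more can be done
None
```

The soap block's long side now lies flush against the fence, about 15 mm off its middle and square to within my measuring error, and I handed the job in after about 10 s of robot time. It was pushed with the fingers only, and in the last pictures the block lay clear of the gripper and nothing else had moved.

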